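Take a trophy apart for cleaning

ROBOT

A 6-joint arm with a two-finger parallel gripper is mounted at the origin on the work surface. World frame = base frame: x ahead of the robot, y to its left, z up, the work surface at z = 0. Lengths are in m, angles in rad, forces in N, time in s.
With the tool pointing down it reaches from about 0.35 to 0.875 m from the base axis. Payload 15.5 kg.
Tool frame: the origin (TCP) lies at the very end of the fingers, on their centre line; the grasp point (between the pads) lies 19 mm behind it; z points along the fingers, y is the line along which they close (so a half turn about z gives the same grasp; the last joint's range is limited). The gripper opens to 85 mm and grips with 20 to 120 N. Pads are 22 mm wide; open, the fingers measure 114 mm over their backs; the gripper's body (76 mm by 85 mm) begins 54 mm behind the grasp point. The pads swing forward as they close: fully open they stand 13 mm farther back than shut.
Start: joints at [-1.363, 0.494, 1.345, -0, 1.302, -0.096], TCP at [0.186, -0.597, 0.199] pointing down, gripper open.
Joint ranges: [-2.91, 2.91], [-0.82, 2.16], [0.22, 2.67], [-1.22, 4.37], [0.12, 2.79], [-3.08, 3.08]. Speed limits (rad/s): [1.89, 1.89, 2.57, 3.01, 3.01, 3.01].

INTERFACE

Orientations are given as a unit quaternion [x, y, z, w].
In Python, from bench import * gives the robot as it stands. The module is installed in compiled form; this text tells all that it offers. Calls block until the motion is done:
- move_ptp(position, orientation): joint-space move of the TCP to a pose.
- move_l(position, rot=None, vel=0.15): straight line of the TCP; rot=None keeps the orientation; vel is the mean speed in m/s.
- move_joints(angles): joint-space move.
- set_gripper(opening): finger opening in m; the grip force is fixed at half the most; returns when the fingers have stopped.
- dwell(seconds).
- ik(position, orientation): joint angles nearest the present ones, or None.
- capture(name): name is "side" or "top"; returns a dict with "img" (384x512x3 uint8, blue, green, red), "z_map" (384x512 float32, m along the optical axis (not along the pixel's ray), 0 where there is no reading), "intrinsics" (3x3 intrinsics, pixels), "k1" (the pictures are not rectified: a ray, as slopes to the right and down, at radius r is drawn at 1 + k1 r^2 times it, then the intrinsics apply), "eye" and "attitude" of the camera in the world. Camera axes: x right, y up, looking along -z (the intrinsics and any distortion apply to the point x, -y, -z); pixel columns grow to the right and rows downward; lengths in m; the calibration is good to about 2 mm. A picture is of the moment at which its call begins.
A pose or a line that the arm cannot do raises MotionError and nothing moves.
- close_job(): hands the job in; it is judged then, once.
Readings, each from a call of its own:
- get_time(): time.
- get_joints(): joint angles.
- get_qvel(): joint speeds.
- get_effort(): joint torques, N m.
- get_tcp_pos(): TCP position.
- get_ee_rot(): TCP orientation.
- get_force(): force on the tool from outside, world axes, zero at the start.
- get_moment(): the same for the moment, N m.
- get_gripper_width(): finger opening in m.
- get_grip_force(): force on a finger pad.
Only numpy, scipy, OpenCV 4.12 (cv2) and the standard library are available. Lean on these libraries where they do the work, as an engineer would, in place of code of your own. Each camera call takes 0.05 s, during which the arm holds its last target. There are 200 camera calls.

TASK

Take the trophy apart from the top down, one piece at a time: stand the metal plaque upright, foot down as it is now, in the empty middle slot of the wooden rack, then lay the slotted wooden holder in the small oblong tray, the round metal collar in the round tray, and the black plinth in the large oblong tray. Set each piece down upright, flat and fully home in its place rather than dropping it, and leave the polish can and the little silver cup where they stand.

Things in the scene. Friction and masses are not known exactly. Their poses are not given: they have to be found in the camera images.
- plaque: Top of the trophy: a plain silvery plate standing on edge, 50 (x) by 8 (y) by 90 (z) mm, 120 g. Origin: centre of its lower edge face, z up. Its lowest 12 mm sits loosely in the holder's groove (10 mm wide); it pulls straight up.
- holder: Second from top: dark wood block 56 (x) by 36 (y) by 30 (z) mm, 80 g, with an open groove 10 mm wide and 12 mm deep along x through the middle of its top. Origin: centre of its underside, z up. It simply rests on the collar.
- collar: Third from top: round silvery metal collar, 62 mm diameter, 30 mm high, 200 g (it grips like a plain cylinder; the waist is only for looks). Origin: centre of its underside, z up. It simply rests on the plinth.
- plinth: Bottom of the trophy, standing on the table: black slab 110 (x) by 64 (y) by 30 (z) mm, 250 g. Origin: centre of its underside, z up.
- rack: Light wood rack 80 (x) by 90 (y) mm, fixed, with three slots running along x at y = -21, 0 and +21 mm. The two outer slots hold fixed plates 8 mm thick that reach 52 mm above the table; the middle one is empty. Slots are 11 mm wide with their floor 8 mm above the table; straight from 8 to 32 mm, then funnel-shaped ridges up to 37 mm. Origin: centre of the underside, under the middle slot, z up.
- holder_tray: Small oblong tray, grey with a low rim, 80 (x) by 60 (y) mm inside. Fixed. Origin: centre of the underside (on the table), z up. Floor 4 mm above the table, rim top 8 mm above the table, rim 5 mm thick.
- collar_tray: Round tray, grey with a low rim, 86 mm diameter inside. Fixed. Origin: centre of the underside (on the table), z up. Floor 4 mm above the table, rim top 8 mm above the table, rim 5 mm thick.
- plinth_tray: Large oblong tray, grey with a low rim, 134 (x) by 88 (y) mm inside. Fixed. Origin: centre of the underside (on the table), z up. Floor 4 mm above the table, rim top 8 mm above the table, rim 5 mm thick.
- can: Bystander: dark metal polish can with a white cap, 44 mm diameter, 85 mm high, loose. Origin: centre of its underside.
- cup: Bystander: little silver goblet, 58 mm diameter, 85 mm high, loose. Origin: centre of its underside.
Things that resemble listed ones, but are neither listed nor needed, are in the scene too. What is shaped like the collar but green is not meant. Leave any red look-alike of the plaque alone.

How it is judged:
By the outcome, as a careful person would: the job done as asked, in the order asked, and still so for the second after the job is handed in, with the robot touching nothing.
It also fails if it takes over 136 s, if anything falls off the work surface, if the arm or the gripper's body presses on something with over 40 N, if the wrist force passes 120 N, or if a joint passes its speed limit or range.

## Working session

There is one attempt and no reset: what is moved stays moved. The work goes in short steps, each a Python script; the robot and the scene stay as the last script left them, time stands still between calls to the robot, and variables do not carry over. Pictures are saved under pics/ and viewed, at most 14 in all, crops included, and the job is handed in when it is done.

```bash
mkdir -p pics; python3 - <<'E'
from bench import *
import cv2,numpy as np,pickle
for n in ("top","side"):
    c=capture(n); pickle.dump(c,open(f"{n}0.pkl","wb")); cv2.imwrite(f"pics/{n}0.png",cv2.resize(c["img"],(768,576),interpolation=cv2.INTER_CUBIC))
    print(n,c["intrinsics"],c["k1"],c["eye"],c["attitude"],(c["z_map"]>0).mean())
print(get_time(),get_ee_rot(),get_tcp_pos(),get_gripper_width())
E
```

```text
top [[426.53509539   0.         256.46293704]
 [  0.         426.53509539 192.35059323]
 [  0.           0.           1.        ]] -0.037503561248723435 [0.30814374 0.09887284 1.49582767] [ 0.05158821 -0.04163476 -0.70332348  0.70777206] 0.996063232421875
side [[433.84396416   0.         260.6564111 ]
 [  0.         433.84396416 192.12585937]
 [  0.           0.           1.        ]] -0.16822099692701178 [0.44630134 1.13677563 0.74462295] [-0.01251575  0.48096876  0.87623092 -0.02705136] 0.9959818522135416
0.1 [ 9.88556716e-01  1.50848782e-01 -2.94864926e-05 -5.13861555e-04] [ 0.18632853 -0.59624639  0.1985727 ] 0.08535028658431773
```

View pics/top0.png

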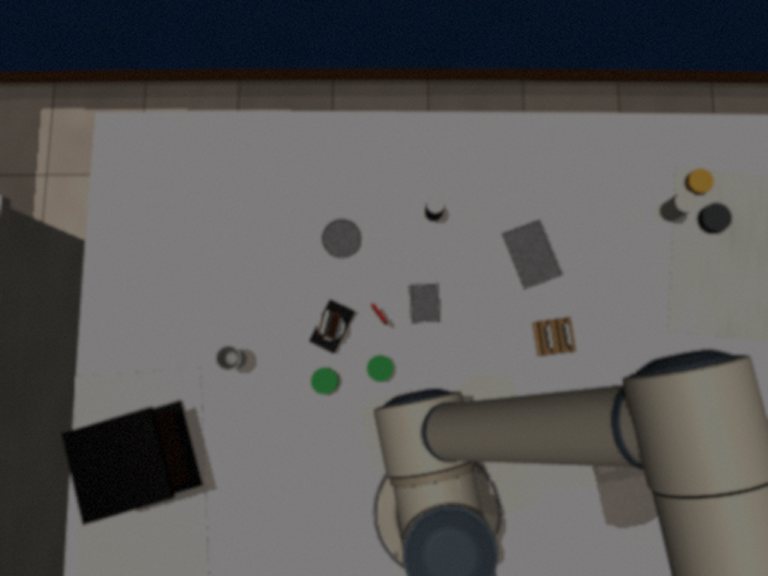

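View pics/side0.png

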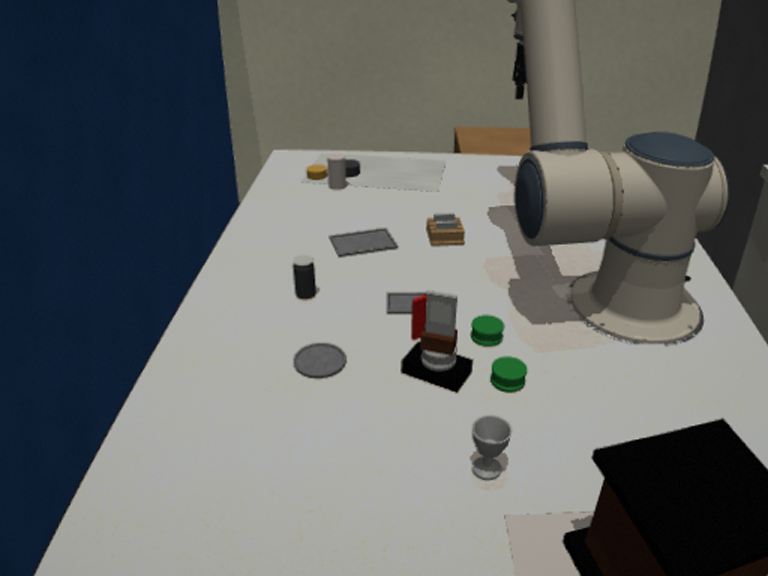

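The top view (768-wide) shows:
- Trophy at (332,326), with a red plate beside it at (382,314).
- Two green collars at (325,381) and (380,368).
- Round tray (341,238), small tray (425,303), large tray (532,254) and rack (554,336).
- Can (435,211) and cup (231,357).

The side view shows the same things, with the trophy at (437,340) and the red plate behind it at (419,317).

Candidates:
- **Plaque:** the silvery plate on the trophy (side 441,313) or the red plate (419,317). The silvery one on the holder fits.
- **Collar:** the silvery one under the holder (439,357) or the green ones (487,330) and (508,373). The silvery one fits.

I'll confirm with one enlarged crop.

```bash
cat > h.py <<'E'
import numpy as np,cv2,pickle
from scipy.spatial.transform import Rotation as R
def rays(c,px):
    """pixels (N,2) -> world directions, scaled to unit depth along the optical axis"""
    K=c["intrinsics"]; d=np.array([c["k1"],0,0,0,0.])
    s=cv2.undistortPoints(np.asarray(px,float).reshape(-1,1,2),K,d).reshape(-1,2)
    v=np.c_[s[:,0],-s[:,1],-np.ones(len(s))]
    return R.from_quat(c["attitude"]).apply(v)
def onplane(c,px,z):
    d=rays(c,px); e=np.array(c["eye"]); return e+d*((z-e[2])/d[:,2])[:,None]
def cloud(c):
    h,w=c["z_map"].shape; u,v=np.meshgrid(np.arange(w),np.arange(h))
    P=np.array(c["eye"])+rays(c,np.c_[u.ravel(),v.ravel()])*c["z_map"].reshape(-1,1)
    return P.reshape(h,w,3)
def proj(c,P):
    p=R.from_quat(c["attitude"]).inv().apply(np.asarray(P,float).reshape(-1,3)-c["eye"])
    s=np.c_[p[:,0]/-p[:,2],-p[:,1]/-p[:,2]]; r2=(s**2).sum(1,keepdims=True); s=s*(1+c["k1"]*r2)
    K=c["intrinsics"]; return np.c_[s[:,0]*K[0,0]+K[0,2],s[:,1]*K[1,1]+K[1,2]]
def twoview(c1,p1,c2,p2):
    d1,d2=rays(c1,[p1])[0],rays(c2,[p2])[0]; e1,e2=np.array(c1["eye"]),np.array(c2["eye"])
    t=np.linalg.lstsq(np.c_[d1,-d2],e2-e1,rcond=None)[0]; a,b=e1+d1*t[0],e2+d2*t[1]
    return (a+b)/2,np.linalg.norm(a-b)
E
python3 - <<'E'
from h import *
T,S=[pickle.load(open(n+"0.pkl","rb")) for n in("top","side")]
a=cv2.resize(T["img"][185:270,190:285],None,fx=7,fy=7,interpolation=cv2.INTER_CUBIC)
b=cv2.resize(S["img"][185:270,240:360],None,fx=6,fy=6,interpolation=cv2.INTER_CUBIC)
cv2.imwrite("pics/ct.png",np.clip(a*1.6,0,255).astype(np.uint8)[:600,:800]);cv2.imwrite("pics/cs.png",np.clip(b*1.4,0,255).astype(np.uint8))
Ct,Cs=cloud(T),cloud(S)
np.set_printoptions(precision=4,suppress=True)
for n,p in dict(trophy=(332,326),red=(375,307),rt=(341,238),st=(425,303),lt=(532,254),rack=(554,336),can=(435,211),cup=(231,357),g1=(325,381),g2=(380,368)).items():
    print(n,Ct[int(p[1]/1.5),int(p[0]/1.5)])
for n,p in dict(plaque=(441,313),holder=(438,340),collar=(439,357),rt=(320,360),lt=(363,242)).items():
    print(n,Cs[int(p[1]/1.5),int(p[0]/1.5)])
E
```

```text
trophy [0.4117 0.2358 0.0925]
red [0.4555 0.1405 0.0905]
rt [0.6292 0.2267 0.0042]
st [0.4727 0.0269 0.0009]
lt [ 0.5903 -0.2236  0.0108]
rack [ 0.3948 -0.2649  0.0368]
can [0.6741 0.0072 0.0887]
cup [0.3421 0.4681 0.0433]
g1 [0.2898 0.2564 0.0326]
g2 [0.3213 0.1308 0.0284]
plaque [0.4139 0.2487 0.1352]
holder [0.417  0.2648 0.0914]
collar [0.4155 0.2721 0.059 ]
rt [0.6267 0.2281 0.006 ]
lt [ 0.5908 -0.2211  0.0076]
```

View pics/ct.png

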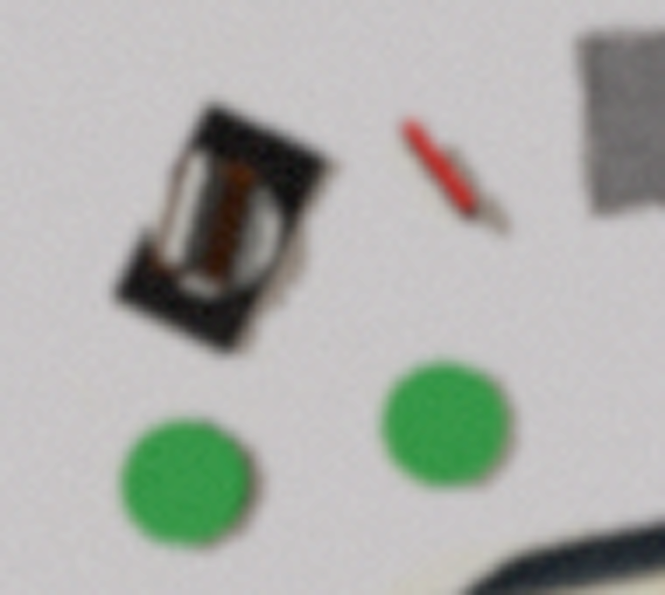

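View pics/cs.png

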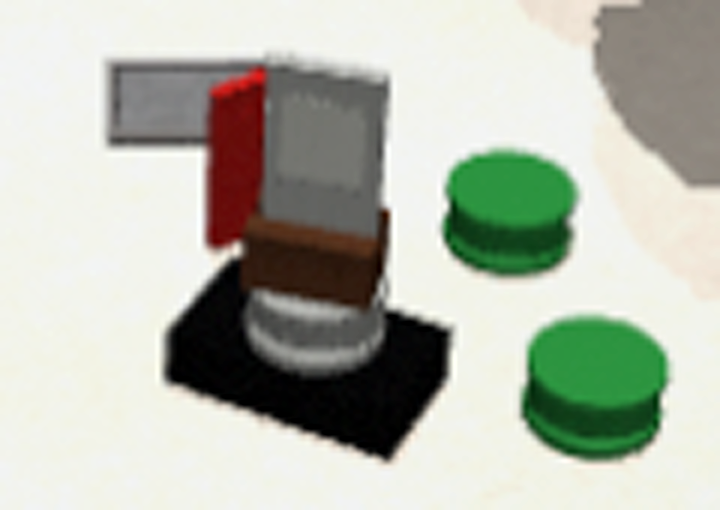

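The crops confirm it. The trophy is silvery plate, brown slotted block, silvery collar and black slab. The red plate is a separate piece standing behind it, and the green collars lie loose beside it. The tray, rack and trophy outlines are clear enough to segment, so I'll measure them in both views.

```bash
cat >> h.py <<'E'
def blob(c,roi,f):
    """largest blob of mask f(img) in roi (display px /1.5) -> contour px, 3x subsampled edges"""
    x0,y0,x1,y1=[int(v/1.5) for v in roi]; k=4
    im=cv2.resize(cv2.GaussianBlur(c["img"],(3,3),0)[y0:y1,x0:x1],None,fx=k,fy=k,interpolation=cv2.INTER_CUBIC)
    m=f(im).astype(np.uint8)*255
    m=cv2.morphologyEx(m,cv2.MORPH_OPEN,np.ones((3,3)))
    ct=max(cv2.findContours(m,cv2.RETR_EXTERNAL,cv2.CHAIN_APPROX_NONE)[0],key=cv2.contourArea)[:,0,:].astype(float)
    return (ct+.5)/k-.5+[x0,y0]
def rect(P):
    (cx,cy),(w,h),a=cv2.minAreaRect(P[:,:2].astype(np.float32)*1000)
    a=np.deg2rad(a)
    if w<h: w,h,a=h,w,a+np.pi/2
    return np.r_[cx/1000,cy/1000,w,h,np.rad2deg((a+np.pi/2)%np.pi-np.pi/2)]
E
cat > m1.py <<'E'
from h import *
np.set_printoptions(precision=4,suppress=True)
T,S=[pickle.load(open(n+"0.pkl","rb")) for n in("top","side")]
def dark(k): 
    def f(im):
        g=im.astype(float).mean(2); t=np.percentile(g,92); return g<k*t
    return f
sat=lambda im:cv2.cvtColor(im,cv2.COLOR_BGR2HSV)[...,1]>110
black=lambda im:im.max(2)<45
rois=dict(rt=[(305,205,375,275),(280,330,360,390),dark(.82)],st=[(398,272,452,335),(378,285,413,322),dark(.82)],lt=[(490,208,575,300),(320,222,408,262),dark(.82)])
for n,(a,b,f) in rois.items():
    pt,ps=blob(T,a,f),blob(S,b,f)
    PT,PS=onplane(T,pt,.005),onplane(S,ps,.005)
    print(n,"top",rect(PT),"side",rect(PS))
    ca,cb=pt.min(0)/2+pt.max(0)/2,ps.min(0)/2+ps.max(0)/2
    print("   two-view",*twoview(T,cv2.minAreaRect(pt.astype(np.float32))[0],S,proj(S,[[*rect(PS)[:2],.005]])[0]))
pt=blob(T,(300,285,365,362),lambda im:im.max(2)<50); print("plinth top",rect(onplane(T,pt,.015)))
# rack: brown colour and silver plates
a=(515,300,600,372)
pt=blob(T,a,lambda im:cv2.morphologyEx((cv2.cvtColor(im,cv2.COLOR_BGR2HSV)[...,1]>70).astype(np.uint8),cv2.MORPH_CLOSE,np.ones((41,41)))); print("rack top",rect(onplane(T,pt,.02)))
for n,c,r in(("rackT",T,(515,300,600,372)),("rackS",S,(400,195,490,260)),("trT",T,(300,285,400,362)),("trS",S,(390,280,485,395))):
    r=[int(v/1.5) for v in r]; cv2.imwrite(f"pics/{n}.png",cv2.resize(c["img"][r[1]:r[3],r[0]:r[2]],None,fx=6,fy=6,interpolation=cv2.INTER_CUBIC))
a,b=[np.clip(cv2.resize(cv2.imread(f"pics/{n}.png"),(400,400)).astype(float)*1.6,0,255) for n in("rackT","rackS")]
cv2.imwrite("pics/rack2.png",np.hstack([a,b]))
E
python3 m1.py
```

```text
rt top [  0.6274   0.2258  97.5016  97.3842 -89.7425] side [  0.6275   0.2259 107.1274  98.3677 -85.4572]
   two-view [0.6274 0.2258 0.0049] 0.00024150887517148317
st top [ 0.4735  0.0274 94.041  74.1029  3.8052] side [  0.4938   0.0399 103.6785  54.1148 -88.1114]
   two-view [ 0.4845  0.0266 -0.0053] 0.01986728747305881
lt top [  0.5917  -0.2261 147.5006 102.9976  20.6843] side [  0.5925  -0.2268 150.9503 120.5881  20.59  ]
   two-view [ 0.5919 -0.2262  0.0052] 0.0009728038564048636
plinth top [  0.417    0.2428 104.8853  62.8575 -25.4937]
rack top [  0.3959  -0.2685  86.6518  76.399  -81.7625][ WARN:0@0.808] global loadsave.cpp:1063 imwrite_ Unsupported depth image for selected encoder is fallbacked to CV_8U.
```

View pics/rack2.png

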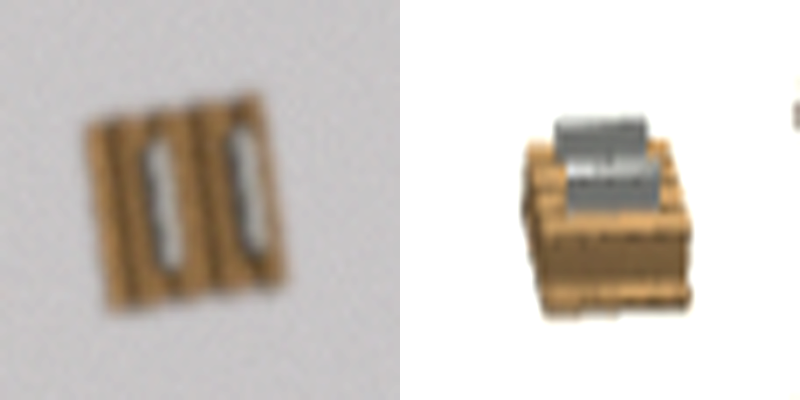

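Left (top view): the rack's two bright plates are at crop x≈160 and x≈245, with the empty slot between them at x≈205. Right (side view): the rack with both plates. Trays come out within 3–4 mm of their stated sizes. Next I'll measure the plaque and the slot line from the bright top faces and depth.

```bash
cat > m2.py <<'E'
from h import *
np.set_printoptions(precision=4,suppress=True)
T,S=[pickle.load(open(n+"0.pkl","rb")) for n in("top","side")]
Ct,Cs=cloud(T),cloud(S)
def near(C,x,y,r,z0,z1): return (np.hypot(C[...,0]-x,C[...,1]-y)<r)&(C[...,2]>z0)&(C[...,2]<z1)
def pca(P):
    m=P[:,:2].mean(0); w,V=np.linalg.eigh(np.cov((P[:,:2]-m).T)); v=V[:,1]; return m,np.sqrt(w*12)*1000,np.rad2deg(np.arctan2(v[1],v[0]))%180
m=near(Ct,.415,.245,.08,.158,.18); P=Ct[m]; print("plaque top depth z",np.median(P[:,2]),len(P),*pca(P))
px=np.argwhere(m)[:,::-1]; Q=onplane(T,px,.168); print("  rays",*pca(Q)); ct=px.mean(0)
m=near(Cs,.415,.245,.08,.095,.18)&(S["img"].astype(int).ptp(2)<40 if hasattr(np.ndarray,'ptp') else True)
P=Cs[m]; c=P.mean(0); u,s,vt=np.linalg.svd(P-c); print("plaque side face",c,"normal",vt[2],"z range",np.percentile(P[:,2],[2,98]),np.rad2deg(np.arctan2(vt[2][1],vt[2][0])),len(P))
px=np.argwhere(m)[:,::-1]; v0=px[:,1].min()
# side: top edge: highest rows per column
cols=np.unique(px[:,0]); e=np.array([[u,px[px[:,0]==u,1].min()] for u in cols]); 
mid=e[2:-2].mean(0); print("side top edge px",e[0],e[-1],mid, "two-view",*twoview(T,ct,S,mid))
# rack plates
for y in(-.25,-.29):
    m=near(Ct,.3955,y-.002,.05,.043,.06)&(abs(Ct[...,1]-(Ct[...,0]-.3955)*.145-y)<.016); P=Ct[m]; print("plate",y,np.median(P[:,2]),len(P),*pca(onplane(T,np.argwhere(m)[:,::-1],.052)))
r=(515,300,600,372); x0,y0,x1,y1=[int(v/1.5) for v in r]
hsv=cv2.cvtColor(cv2.resize(T["img"][y0:y1,x0:x1],None,fx=4,fy=4,interpolation=cv2.INTER_CUBIC),cv2.COLOR_BGR2HSV)
# silver inside the rack hull
pt=blob(T,r,lambda im:cv2.morphologyEx((cv2.cvtColor(im,cv2.COLOR_BGR2HSV)[...,1]>70).astype(np.uint8),cv2.MORPH_CLOSE,np.ones((41,41))))
hull=np.zeros(hsv.shape[:2],np.uint8); cv2.fillPoly(hull,[np.round((pt-[x0,y0]+.5)*4-.5).astype(np.int32)],1); hull=cv2.erode(hull,np.ones((9,9)))
m=((hsv[...,1]<60)&(hull>0)).astype(np.uint8)
n,lab,st,ce=cv2.connectedComponentsWithStats(m)
for i in range(1,n):
    if st[i,4]>60:
        q=np.argwhere(lab==i)[:,::-1]; b=hsv[...,2][lab==i]
        for k in (0,60):
            qq=q[b>=np.percentile(b,k)]; print("silver",st[i,4],k,*pca(onplane(T,(qq+.5)/4-.5+[x0,y0],.052)))
E
python3 m2.py
```

```text
plaque top depth z 0.16727220220146333 46 [0.4142 0.2439] [ 8.9414 50.3873] 166.03337325020993
  rays [0.4142 0.2439] [ 9.0075 50.2997] 165.88073306694807Traceback (most recent call last):
  File "m2.py", line 10, in <module>
    m=near(Cs,.415,.245,.08,.095,.18)&(S["img"].astype(int).ptp(2)<40 if hasattr(np.ndarray,'ptp') else True)
                                       ^^^^^^^^^^^^^^^^^^^^^^^^
AttributeError: `ptp` was removed from the ndarray class in NumPy 2.0. Use np.ptp(arr, ...) instead.
```

```bash
sed -i 's/&(S\["img"\].*$/\&(np.ptp(S["img"].astype(int),axis=2)<25)/' m2.py; python3 m2.py
```

```text
plaque top depth z 0.16727220220146333 46 [0.4142 0.2439] [ 8.9414 50.3873] 166.03337325020993
  rays [0.4142 0.2439] [ 9.0075 50.2997] 165.88073306694807
plaque side face [0.4149 0.2488 0.135 ] normal [-0.2267 -0.9739 -0.0127] z range [0.0963 0.1688] -103.10423298784079 520
side top edge px [283 218] [304 197] [293.5    195.5556] two-view [0.4154 0.2438 0.1685] 0.002546531152220106
plate -0.25 0.052175735656059485 41 [ 0.3918 -0.2522] [ 9.6413 47.9845] 6.539776939018168
plate -0.29 0.051767968539059295 44 [ 0.399  -0.2938] [11.0432 51.29  ] 8.498988003115073
silver 855 0 [ 0.3933 -0.2503] [12.1806 49.0868] 7.8302887474188765
silver 855 60 [ 0.3943 -0.2534] [ 5.8706 43.5093] 8.292864064723943
```

```bash
python3 - <<'E'
from h import *
np.set_printoptions(precision=1,suppress=True,linewidth=180)
T,S=[pickle.load(open(n+"0.pkl","rb")) for n in("top","side")]
a=np.deg2rad(8.)
for n,c in(("T",T),("S",S)):
    P=cloud(c).reshape(-1,3)-[.3954,-.273,0]; x=P[:,0]*np.cos(a)+P[:,1]*np.sin(a); y=-P[:,0]*np.sin(a)+P[:,1]*np.cos(a); z=P[:,2]
    m=(abs(x)<.022)&(abs(y)<.06)
    b=np.arange(-60,61,3)/1000
    print(n,[(round(1000*(b[i]+.0015)),round(1000*np.median(z[m&(y>=b[i])&(y<b[i+1])]),1),(m&(y>=b[i])&(y<b[i+1])).sum()) for i in range(len(b)-1) if (m&(y>=b[i])&(y<b[i+1])).any()])
    # upper plates
    for s in(-1,1):
        k=(abs(x)<.035)&(abs(y-s*.021)<.012)&(z>.047)&(z<.058); 
        p=np.polyfit(x[k],y[k],1); print("  plate",s,"y' mean",1000*y[k].mean(),"min/max",1000*y[k].min(),1000*y[k].max(),"x'",1000*x[k].min(),1000*x[k].max(),"slope deg",np.rad2deg(p[0]),k.sum())
    k=(z>.02)&(abs(y)<.055)&(abs(x)<.055); print("  rack extent x'",np.percentile(x[k],[0,1,99,100])*1000,"y'",np.percentile(y[k],[0,1,99,100])*1000)
E
```

```text
T [(-58, np.float64(0.5), np.int64(11)), (-56, np.float64(-0.4), np.int64(10)), (-52, np.float64(1.0), np.int64(11)), (-49, np.float64(4.1), np.int64(6)), (-46, np.float64(6.7), np.int64(5)), (-44, np.float64(11.5), np.int64(1)), (-38, np.float64(31.7), np.int64(5)), (-34, np.float64(37.5), np.int64(8)), (-32, np.float64(37.9), np.int64(9)), (-26, np.float64(51.3), np.int64(10)), (-22, np.float64(51.6), np.int64(11)), (-20, np.float64(45.2), np.int64(26)), (-16, np.float64(35.9), np.int64(15)), (-14, np.float64(36.6), np.int64(10)), (-10, np.float64(35.9), np.int64(12)), (-8, np.float64(22.0), np.int64(32)), (-5, np.float64(9.4), np.int64(16)), (-2, np.float64(10.7), np.int64(5)), (2, np.float64(16.4), np.int64(1)), (5, np.float64(33.2), np.int64(4)), (8, np.float64(36.3), np.int64(9)), (10, np.float64(38.5), np.int64(13)), (16, np.float64(49.2), np.int64(5)), (20, np.float64(53.0), np.int64(12)), (23, np.float64(49.3), np.int64(23)), (26, np.float64(37.5), np.int64(16)), (28, np.float64(35.8), np.int64(10)), (32, np.float64(35.6), np.int64(12)), (34, np.float64(29.5), np.int64(26)),
[... 1275 characters left out ...]
(25.6), np.int64(26)), (38, np.float64(21.1), np.int64(36)), (40, np.float64(14.5), np.int64(24)), (44, np.float64(6.2), np.int64(21)), (46, np.float64(3.4), np.int64(11)), (50, np.float64(1.9), np.int64(5)), (52, np.float64(-0.8), np.int64(6)), (56, np.float64(1.7), np.int64(3)), (58, np.float64(1.4), np.int64(5))]
  plate -1 y' mean -19.215431003512162 min/max -31.825860090985287 -9.705018009779588 x' -20.533611886710165 26.78936772801745 slope deg 3.450876692472142 32
  plate 1 y' mean 23.9707029613122 min/max 17.063150812484476 30.91948810604062 x' -21.473623142816393 25.977259518612236 slope deg 2.775185817636787 30
  rack extent x' [-38.4 -37.9  42.2  43.2] y' [-32.4 -31.1  43.   48.6]
```

Checks:
- **Plaque:** top at z≈0.1675 (expected 0.168), centre (0.4145, 0.244), yaw −14°.
- **Rack:** plates 42 mm apart with tops at 0.052, so the slot is at (0.3955, −0.2735), yaw 8°.

Now I'll pick up the plaque.

```bash
cat > r.py <<'E'
from bench import *
from h import *
np.set_printoptions(precision=4,suppress=True)
def q(deg): return (R.from_euler("z",deg,degrees=True)*R.from_euler("x",180,degrees=True)).as_quat()
def near_yaw(deg):
    """equivalent grasp yaw (half turn) with the smaller last joint travel"""
    return deg
def stat(s): print(s,"t",round(get_time(),2),"tcp",np.array(get_tcp_pos()),"F",np.array(get_force()),"w",round(get_gripper_width(),4),"grip",round(get_grip_force(),1))
def settle(x,y,z0,z1,step=.0015,lim=4.):
    """guarded descent until the load drops onto something (upward push > lim) or z1"""
    dwell(.3); f0=get_force()[2]; z=z0
    while z>z1:
        z=max(z-step,z1); move_l([x,y,z],vel=.03); 
        f=get_force()[2]-f0
        if f>lim: break
    print("settle z",z,"df",round(f,2),"side",np.array(get_force())); return z
def shot(tag):
    for n in("top","side"): pickle.dump(capture(n),open(f"{n}{tag}.pkl","wb"))
def lift(z,vel=.15):
    p=np.array(get_tcp_pos()); move_l([p[0],p[1],z],vel=vel)
E
python3 - <<'E'
from r import *
x,y,a=.4145,.244,-14
print(get_joints(),ik([x,y,.25],q(a)),ik([x,y,.134],q(a)),ik([.3955,-.2735,.064],q(8)))
move_ptp([x,y,.25],q(a)); set_gripper(.032); stat("above")
move_l([x,y,.134],vel=.12); stat("down")
set_gripper(0); stat("grip")
lift(.16,.05); stat("up"); lift(.29); stat("high"); shot("1")
E
```

```text
[-1.3635  0.4941  1.346  -0.      1.3025 -0.0955] [ 0.4078  0.2371  1.6126 -0.      1.2918  2.223 ] [ 0.4078  0.3788  1.7731 -0.      0.9896  2.223 ] [-0.7293  0.4913  1.8447 -0.      0.8056  0.7019]
above t 3.72 tcp [0.4145 0.244  0.25  ] F [0.2346 0.5804 0.4847] w 0.0322 grip 0.0
down t 4.83 tcp [0.4149 0.2442 0.1345] F [ 0.6529 -0.7348  0.436 ] w 0.0319 grip 0.0
grip t 5.23 tcp [0.4149 0.2442 0.1346] F [-0.3099 -0.2119  6.6188] w 0.0031 grip 59.1
up t 5.9 tcp [0.4149 0.2442 0.16  ] F [-0.3159  0.0033 -0.8631] w 0.0036 grip 58.8
high t 6.92 tcp [0.4144 0.244  0.2891] F [-0.4153 -0.2767 -0.9865] w 0.0032 grip 58.8
```

```bash
python3 - <<'E'
from h import *
T,S=[pickle.load(open(n+"1.pkl","rb")) for n in("top","side")]
P=[.4144,.244,.25]
u,v=proj(S,[P])[0].astype(int); print(u,v)
a=cv2.resize(S["img"][max(v-40,0):v+80,u-60:u+60],(600,600),interpolation=cv2.INTER_CUBIC)
cv2.imwrite("pics/h1.png",np.clip(a*1.3,0,255).astype(np.uint8))
C=cloud(S); m=(np.hypot(C[...,0]-.4144,C[...,1]-.244)<.05)&(C[...,2]>.21)&(C[...,2]<.285); Q=C[m]
m2=m&(C[...,2]<.26); Q=C[m2]; c=Q.mean(0); n=np.linalg.svd(Q-c)[2][2]; print("face",c,n,np.percentile(Q[:,2],[1,50,99]))
E
```

```text
295 166
face [0.414361   0.24838399 0.24697156] [-0.22794125 -0.97363521 -0.00879039] [0.23345093 0.24755492 0.259796  ]
```

View pics/h1.png

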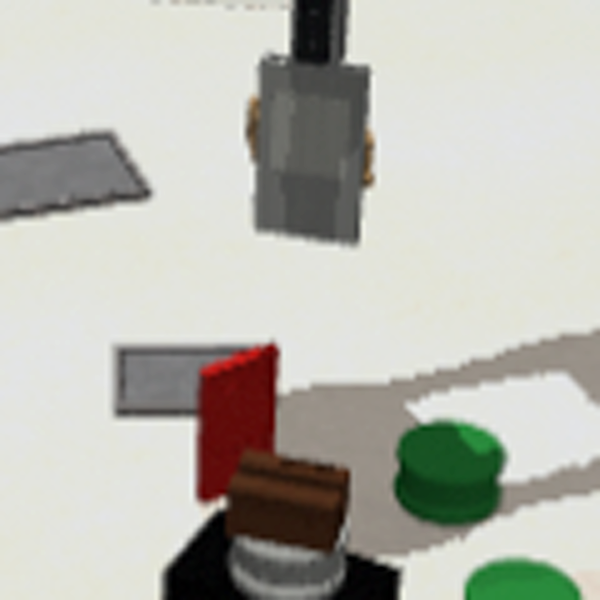

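The plaque hangs upright in the fingers (600 px crop, 255–370 × 55–240), its lower edge about 56 mm below the TCP as planned. The holder, collar and plinth are still stacked below it. On to the rack slot.

```bash
python3 - <<'E'
from r import *
x,y,a=.3955,-.2735,8
move_ptp([x,y,.28],q(a)); stat("over")
move_l([x,y,.115],vel=.12); dwell(.2); stat("low"); shot("2")
from h import *
C=cloud(pickle.load(open("side2.pkl","rb")))
b=np.deg2rad(8.)
P=C.reshape(-1,3)-[.3955,-.2735,0]; xx=P[:,0]*np.cos(b)+P[:,1]*np.sin(b); yy=-P[:,0]*np.sin(b)+P[:,1]*np.cos(b); z=P[:,2]
m=(abs(xx)<.03)&(abs(yy)<.015)&(z>.06)&(z<.11); Q=np.c_[xx,yy,z][m]; c=Q.mean(0); print("plaque face (want y'=4)",c*1000,np.linalg.svd(Q-c)[2][2],m.sum())
for s in(-1,1):
    m=(abs(xx)<.022)&(abs(yy-s*.021)<.014)&(z>.04)&(z<.05); Q=np.c_[xx,yy,z][m]; print("plate",s,np.median(Q,0)*1000,m.sum(),np.percentile(Q[:,0],[2,98])*1000)
E
```

```text
over t 8.89 tcp [ 0.3958 -0.2729  0.28  ] F [ 0.4621  0.7331 -0.9913] w 0.0034 grip 58.9
low t 10.62 tcp [ 0.3957 -0.2736  0.1154] F [-0.9236  0.5363 -2.0989] w 0.0029 grip 58.9
plaque face (want y'=4) [ 0.5458  4.0967 85.2351] [-0.0006 -1.     -0.0004] 179
plate -1 [ -1.7475 -15.8866  45.2493] 27 [-19.5424  20.3925]
plate 1 [ 0.7255 25.9619 44.4839] 36 [-20.2717  19.9637]
```

```bash
python3 - <<'E'
from r import *
x,y=.3955,-.2731
move_l([x,y,.100],vel=.08)
z=settle(x,y,.100,.0625,step=.0025,lim=5.)
stat("settled"); shot("3")
E
```

```text
settle z 0.0625 df 39.25 side [-7.7074 -0.9023 37.8063]
settled t 15.11 tcp [ 0.3965 -0.2745  0.0642] F [-7.7074 -0.9023 37.8063] w 0.0032 grip 70.4
```

```bash
python3 - <<'E'
from r import *
move_l([.3955,-.2735,.0643],vel=.03); dwell(.2); stat("relieved")
set_gripper(.022); dwell(.2); stat("open")
lift(.2,.12); shot("3"); stat("clear")
S=pickle.load(open("side3.pkl","rb")); T=pickle.load(open("top3.pkl","rb"))
b=np.deg2rad(8.)
for n,c in(("S",S),("T",T)):
    P=cloud(c).reshape(-1,3)-[.3955,-.2735,0]; xx=P[:,0]*np.cos(b)+P[:,1]*np.sin(b); yy=-P[:,0]*np.sin(b)+P[:,1]*np.cos(b); z=P[:,2]
    m=(abs(xx)<.035)&(abs(yy)<.02)&(z>.06)&(z<.13); Q=np.c_[xx,yy,z][m]; c0=Q.mean(0); print(n,c0*1000,np.linalg.svd(Q-c0)[2][2],m.sum(),"z",np.percentile(Q[:,2],[1,50,99])*1000,"x",np.percentile(Q[:,0],[1,99])*1000)
u,v=proj(S,[[.3955,-.2735,.06]])[0].astype(int)
a=cv2.resize(S["img"][v-30:v+30,u-40:u+40],(560,420),interpolation=cv2.INTER_CUBIC); cv2.imwrite("pics/p3.png",np.clip(a*1.3,0,255).astype(np.uint8))
# holder now
Ct,Cs=cloud(T),cloud(S)
for n,C,c in(("T",Ct,T),("S",Cs,S)):
    m=(np.hypot(C[...,0]-.415,C[...,1]-.244)<.06)&(C[...,2]>.083)&(C[...,2]<.1)
    Q=onplane(c,np.argwhere(m)[:,::-1],.09); print("holder",n,np.median(C[m][:,2]),rect(Q),Q.mean(0),m.sum())
E
```

```text
relieved t 15.66 tcp [ 0.3957 -0.2737  0.0645] F [-1.3354  0.4222  9.3714] w 0.0035 grip 62.8
open t 16.18 tcp [ 0.3955 -0.2735  0.0642] F [0.7426 0.2137 0.8349] w 0.0219 grip 0.0
clear t 17.56 tcp [ 0.3952 -0.2732  0.1994] F [-0.9853  0.0424  0.0315] w 0.0218 grip 0.0
S [ 0.941   4.0962 81.4782] [ 0.0351 -0.9978 -0.0567] 156 z [ 60.7991  81.7339 101.0391] x [-23.772   24.8495]
T [-0.9565  2.7396 83.1005] [ 0.0126 -0.9972 -0.0738] 56 z [ 62.5635  82.5488 101.8333] x [-24.0303  23.2551]
holder T 0.08982542898478973 [  0.4151   0.244   55.2904  36.3465 -13.561 ] [0.4144 0.2443 0.09  ] 141
holder S 0.08942772707131119 [  0.4172   0.2501  57.0502  48.292  -13.6237] [0.4165 0.2498 0.09  ] 239
```

View pics/p3.png

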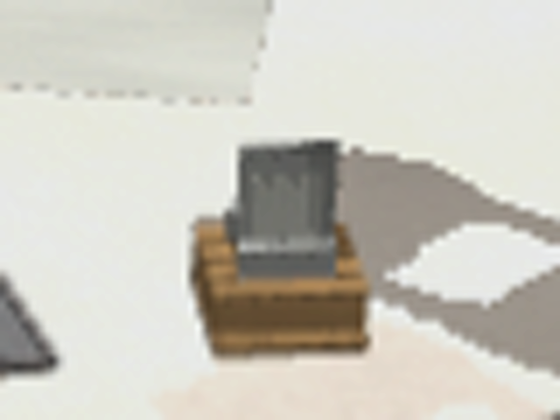

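The plaque stands in the middle slot behind the front plate (crop 240–335 × 145–240). The depth fit suggests a lean of about 3°, so I'll check that more carefully with a new capture.

```bash
cat > lean.py <<'E'
from r import *
def lean(tag):
    S=pickle.load(open(f"side{tag}.pkl","rb")); T=pickle.load(open(f"top{tag}.pkl","rb")); b=np.deg2rad(8.)
    L=lambda P:np.c_[(P[:,0]-.3955)*np.cos(b)+(P[:,1]+.2735)*np.sin(b),-(P[:,0]-.3955)*np.sin(b)+(P[:,1]+.2735)*np.cos(b),P[:,2]]
    Q=L(cloud(S).reshape(-1,3)); m=(abs(Q[:,0])<.02)&(abs(Q[:,1])<.016)&(Q[:,2]>.062)&(Q[:,2]<.092); Q=Q[m]
    A=np.c_[Q[:,0],Q[:,2]-.08,np.ones(len(Q))]; w=np.ones(len(Q),bool)
    for _ in range(5):
        k=np.linalg.lstsq(A[w],Q[w,1],rcond=None)[0]; r=Q[:,1]-A@k; w=abs(r)<2.5*r[w].std()
    print("S face y'@80",k[2]*1000,"yaw deg",np.rad2deg(k[0]),"lean deg",np.rad2deg(k[1]),"resid mm",r[w].std()*1000,w.sum())
    C=cloud(T); q=L(C.reshape(-1,3)); h=C.shape[1]; i=np.where((abs(q[:,0])<.03)&(abs(q[:,1])<.02)&(q[:,2]>.092)&(q[:,2]<.11))[0]
    p=L(onplane(T,np.c_[i%h,i//h],.098)); print("T top edge: centre",p.mean(0)*1000,"y' range",p[:,1].min()*1000,p[:,1].max()*1000,"z med",np.median(q[i,2]),"yaw",np.rad2deg(np.polyfit(p[:,0],p[:,1],1)[0]),len(i))
if __name__=="__main__":
    lean(3); shot("4"); lean(4)
E
python3 lean.py
```

```text
S face y'@80 4.787082329331241 yaw deg 0.20870292308127728 lean deg -4.344459040124733 resid mm 2.9551474448239516 86
T top edge: centre [ 1.1883  1.8002 98.    ] y' range -3.3909521334123065 5.2376904871184715 z med 0.0978271549241092 yaw 2.682419546018543 19
S face y'@80 4.853189407050056 yaw deg -0.1150907471211705 lean deg 0.910385153166147 resid mm 3.012378962546334 83
T top edge: centre [-0.7255  1.7738 98.    ] y' range -3.3909521334123065 5.260117766638659 z med 0.09733431031914463 yaw 1.2259650229634038 19
```

The lean estimate changes from −4° to +1° between two captures, so it's depth noise. The top sits at 0.0975 (home is 0.098) and centred. Next, the holder.

```bash
cat >> r.py <<'E'
def pick(x,y,a,z,open_,zhi=.2):
    move_ptp([x,y,zhi],q(a)); set_gripper(open_); move_l([x,y,z],vel=.12); stat("down")
    set_gripper(0); stat("grip"); lift(z+.02,.05); stat("held"); lift(zhi)
def place(x,y,a,z,open_,zhi=.2,tag="x"):
    move_ptp([x,y,zhi],q(a)); move_l([x,y,z+.006],vel=.12)
    zs=settle(x,y,z+.006,z-.0015,step=.001,lim=4.); stat("at")
    if zs<z-.0001: move_l([x,y,z],vel=.02)
    dwell(.15); set_gripper(open_); dwell(.1); stat("open"); lift(zhi); shot(tag)
E
python3 - <<'E'
from r import *
C=cloud(pickle.load(open("top0.pkl","rb"))); I=pickle.load(open("top0.pkl","rb"))["img"].astype(int)
m=(I[...,2]>I[...,1]+50)&(np.hypot(C[...,0]-.45,C[...,1]-.14)<.06); print("red",C[m].mean(0),C[m].min(0),C[m].max(0))
pick(.4147,.2442,-13.6,.067,.050)
place(.4735,.0274,3.8,.011,.047,tag="5")
c=pickle.load(open("top5.pkl","rb")); C=cloud(c)
for n,(x,y,r,z0,z1,z) in dict(holder=(.4735,.0274,.05,.025,.045,.034),collar=(.4147,.244,.05,.052,.07,.06)).items():
    m=(np.hypot(C[...,0]-x,C[...,1]-y)<r)&(C[...,2]>z0)&(C[...,2]<z1)
    Q=onplane(c,np.argwhere(m)[:,::-1],z); print(n,np.median(C[m][:,2]),rect(Q),Q.mean(0),m.sum())
a=cv2.resize(c["img"][165:260,190:310],None,fx=6,fy=6,interpolation=cv2.INTER_CUBIC); cv2.imwrite("pics/p5.png",np.clip(a*1.6,0,255).astype(np.uint8))
E
```

```text
red [0.4409 0.1325 0.0898] [0.4227 0.1204 0.0846] [0.4593 0.1473 0.0947]
down t 21.18 tcp [0.415  0.2444 0.0675] F [ 0.8055 -0.4128 -0.3962] w 0.0502 grip 0.0
grip t 21.71 tcp [0.4147 0.2442 0.0671] F [0.1592 0.2801 0.3976] w -0.0003 grip 0.0
held t 22.26 tcp [0.4148 0.2443 0.0872] F [ 0.0477  0.3027 -0.7262] w -0.0003 grip 0.0
settle z 0.0095 df -0.21 side [-0.4444 -0.02   -0.2931]
at t 28.03 tcp [0.4735 0.0274 0.0095] F [-0.4444 -0.02   -0.2931] w 0.0004 grip 0.0
open t 29.04 tcp [0.4735 0.0274 0.011 ] F [-0.1566  0.2611  0.8354] w 0.0471 grip 0.0Traceback (most recent call last):
  File "<stdin>", line 9, in <module>
  File "h.py", line 10, in onplane
    d=rays(c,px); e=np.array(c["eye"]); return e+d*((z-e[2])/d[:,2])[:,None]
  File "h.py", line 6, in rays
    s=cv2.undistortPoints(np.asarray(px,float).reshape(-1,1,2),K,d).reshape(-1,2)
      ~~~~~~~~~~~~~~~~~~~^^^^^^^^^^^^^^^^^^^^^^^^^^^^^^^^^^^^^^^^^^
cv2.error: OpenCV(4.12.0) /io/opencv/modules/calib3d/src/undistort.dispatch.cpp:347: error: (-215:Assertion failed) CV_IS_MAT(_src) && CV_IS_MAT(_dst) && (_src->rows == 1 || _src->cols == 1) && (_dst->rows == 1 || _dst->cols == 1) && _src->cols + _src->rows - 1 == _dst->rows + _dst->cols - 1 && (CV_MAT_TYPE(_src->type) == CV_32FC2 || CV_MAT_TYPE(_src->type) == CV_64FC2) && (CV_MAT_TYPE(_dst->type) == CV_32FC2 || CV_MAT_TYPE(_dst->type) == CV_64FC2) in function 'cvUndistortPointsInternal'
```

The gripper closed on nothing, and I should have checked that before moving on. Looking at where the holder is now.

```bash
python3 - <<'E'
from h import *
T,S=[pickle.load(open(n+"5.pkl","rb")) for n in("top","side")]
u,v=proj(T,[[.4147,.244,.07]])[0].astype(int)
a=cv2.resize(T["img"][v-35:v+35,u-35:u+35],(400,400),interpolation=cv2.INTER_CUBIC)*1.6
u,v=proj(S,[[.4147,.244,.07]])[0].astype(int)
b=cv2.resize(S["img"][v-40:v+40,u-40:u+40],(400,400),interpolation=cv2.INTER_CUBIC)*1.3
cv2.imwrite("pics/p5.png",np.clip(np.hstack([a,b]),0,255).astype(np.uint8))
for n,c in(("T",T),("S",S)):
    C=cloud(c); m=(np.hypot(C[...,0]-.415,C[...,1]-.244)<.07)&(C[...,2]>.083)&(C[...,2]<.1)
    if m.sum()>5: print(n,np.median(C[m][:,2]),rect(onplane(c,np.argwhere(m)[:,::-1],.09)),m.sum())
    else: print(n,"no top at .09")
E
```

```text
T 0.0899966471898026 [  0.41508868   0.24395378  55.48551178  36.28077316 -13.10422516] 145
S 0.08950513793637849 [  0.41674225   0.25016173  57.90910721  47.9565773  -13.94902802] 233
```

View pics/p5.png

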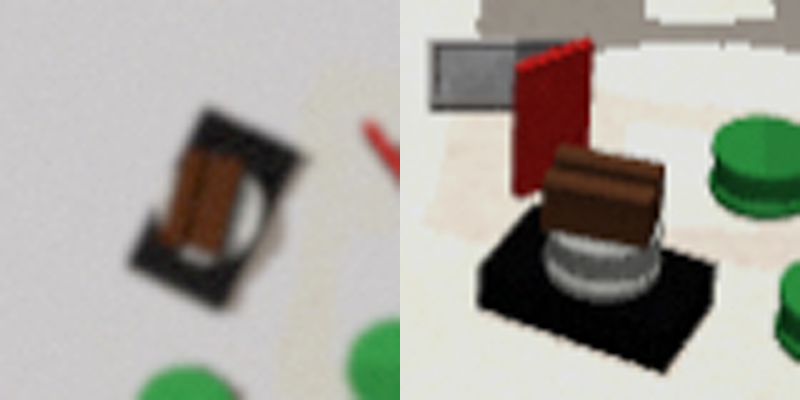

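The holder hasn't moved: its top is still at 0.090 and its pose is unchanged to 0.1 mm. The fingers can't have touched it, so I'll go back down and look before closing.

```bash
python3 - <<'E'
from r import *
x,y,a=.4148,.2441,-13.5
move_ptp([x,y,.2],q(a)); set_gripper(.050); move_l([x,y,.067],vel=.12); dwell(.1); stat("down"); print(get_ee_rot(),q(a)); shot("6")
for w in(.040,.034,.030): set_gripper(w); stat(f"cmd {w}")
shot("7")
ims=[]
for t in"67":
    S=pickle.load(open(f"side{t}.pkl","rb")); u,v=proj(S,[[x,y,.08]])[0].astype(int); ims.append(cv2.resize(S["img"][v-40:v+40,u-40:u+40],(400,400),interpolation=cv2.INTER_CUBIC)*1.3)
cv2.imwrite("pics/p6.png",np.clip(np.hstack(ims),0,255).astype(np.uint8))
E
```

```text
down t 33.02 tcp [0.4152 0.2442 0.0676] F [-0.7856 -0.5719  0.2758] w 0.0505 grip 0.0
[ 0.9931 -0.1175  0.0005 -0.0003] [ 0.9931 -0.1175 -0.      0.    ]
cmd 0.04 t 33.38 tcp [0.4148 0.2441 0.0671] F [ 0.7852 -0.1722  0.0441] w 0.0398 grip 0.0
cmd 0.034 t 33.62 tcp [0.4148 0.2441 0.067 ] F [-0.3607 -0.1576 -0.4557] w 0.0338 grip 0.0
cmd 0.03 t 33.83 tcp [0.4148 0.2441 0.067 ] F [ 0.723  -0.2755 -0.2923] w 0.0301 grip 0.0
```

View pics/p6.png

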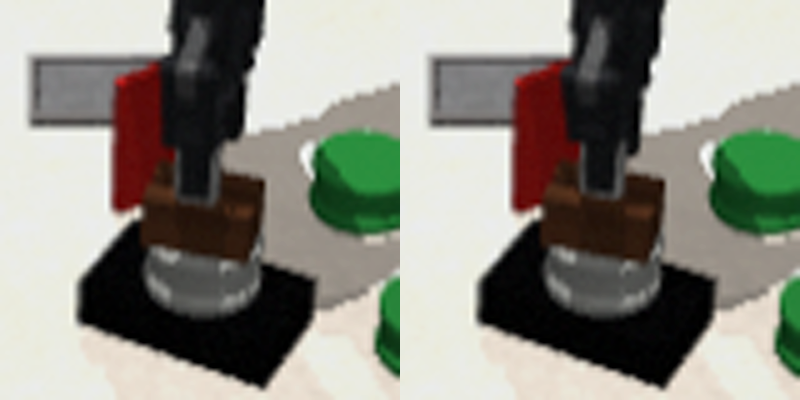

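```bash
python3 - <<'E'
from r import *
stat("now")
b=np.deg2rad(-13.5)
for t in"67":
    S=pickle.load(open(f"side{t}.pkl","rb")); C=cloud(S); g=S["img"].astype(int)
    P=C-[.4148,.2441,0]; X=P[...,0]*np.cos(b)+P[...,1]*np.sin(b); Y=-P[...,0]*np.sin(b)+P[...,1]*np.cos(b); Z=P[...,2]
    dark=(g[...,2]-g[...,0]<15)
    print(t)
    for z in range(60,130,6):
        m=(abs(X)<.009)&(abs(Y)<.07)&(Z>z/1000)&(Z<=(z+6)/1000)
        print(z,m.sum(),"Y med/max",np.median(Y[m])*1000 if m.any() else 0, np.percentile(Y[m],90)*1000 if m.any() else 0,"BGR",np.median(g[m],0) if m.any() else 0)
E
```

```text
now t 33.93 tcp [0.4148 0.2441 0.067 ] F [ 0.4287 -0.6235  0.032 ] w 0.0302 grip 0.0
6
60 22 Y med/max 20.366816802231188 28.70345445209302 BGR [48.5 51.5 55. ]
66 12 Y med/max 17.496012327857347 19.192071979758477 BGR [ 9. 18. 30.]
72 12 Y med/max 18.953702002244924 20.49996514977384 BGR [ 9.  17.5 30.5]
78 16 Y med/max 18.8800931645315 21.71963604653796 BGR [ 9. 16. 28.]
84 17 Y med/max 17.60788641688244 19.84757072978796 BGR [ 9. 15. 28.]
90 13 Y med/max 13.895180800095876 19.101544228804922 BGR [13. 21. 35.]
96 0 Y med/max 0 0 BGR 0
102 8 Y med/max 30.99872784831679 32.80989496947884 BGR [35. 38. 44.]
108 16 Y med/max 34.66873665240556 37.874539368903015 BGR [31.  31.5 32. ]
114 17 Y med/max 36.1488570188219 38.77307497982067 BGR [14. 13. 13.]
120 21 Y med/max 35.75376186042971 39.39666251365067 BGR [14. 13. 12.]
126 19 Y med/max 38.030958993069206 39.1066841325583 BGR [13. 12. 11.]
7
60 25 Y med/max 21.74929216654294 27.056707142787637 BGR [60. 62. 62.]
66 15 Y med/max 19.46231429396856 20.994834724192238 BGR [10. 17. 31.]
72 10 Y med/max 18.640630259625077 19.882822617300647 BGR [10.  17.5 31. ]
78 18 Y med/max 19.229470158439604 21.02894676881531 BGR [ 9. 16. 29.]
84 20 Y med/max 17.205525862992186 21.64506407316035 BGR [10.  16.5 29.5]
90 13 Y med/max 16.264667025490795 19.72698396163387 BGR [10. 18. 32.]
96 4 Y med/max 21.702837611216907 22.326443907159103 BGR [39.5 42.5 47.5]
102 10 Y med/max 21.664371568759687 26.350817802483263 BGR [36. 38. 41.]
108 19 Y med/max 25.778093951330128 28.076169051823207 BGR [19. 18. 17.]
114 15 Y med/max 26.072807000892848 28.284383282844843 BGR [15. 14. 14.]
120 12 Y med/max 27.279017102585218 29.183744882254544 BGR [13. 12. 11.]
126 15 Y med/max 27.452106415189938 29.1250908289212 BGR [14. 13. 12.]
```

The picture shows the cause. With the TCP reading 0.067, the finger ends at about z≈0.097 (row ~195 of the right panel, finger depth points start at 96–102 mm). So the real fingertips sit roughly 28–30 mm behind the reported TCP, and the plaque was held only by its top edge. I'll calibrate this with a gentle touch on a clear patch of table, fingers at 64 mm.

```bash
python3 - <<'E'
from r import *
lift(.2,.25)
x,y=.55,.15
print(ik([x,y,-.03],q(0)),ik([.5917,-.2261,-.03],q(20.6)))
move_ptp([x,y,.1],q(0)); set_gripper(.064); move_l([x,y,-.010],vel=.1)
z=settle(x,y,-.010,-.032,step=.0015,lim=3.); stat("touch"); shot("8")
lift(.1,.25)
S=pickle.load(open("side8.pkl","rb")); u,v=proj(S,[[x,y,.03]])[0].astype(int)
cv2.imwrite("pics/p8.png",np.clip(cv2.resize(S["img"][v-40:v+40,u-50:u+50],(600,480),interpolation=cv2.INTER_CUBIC)*1.3,0,255).astype(np.uint8))
E
```

```text
[ 0.1615  0.7283  1.6799 -0.      0.7334  1.7323] [-0.4592  0.7815  1.5122 -0.      0.8479  0.752 ]
settle z -0.032 df 1.87 side [0.0952 0.2799 0.3102]
touch t 41.13 tcp [ 0.5499  0.15   -0.0321] F [0.0952 0.2799 0.3102] w 0.0636 grip 0.0
```

View pics/p8.png

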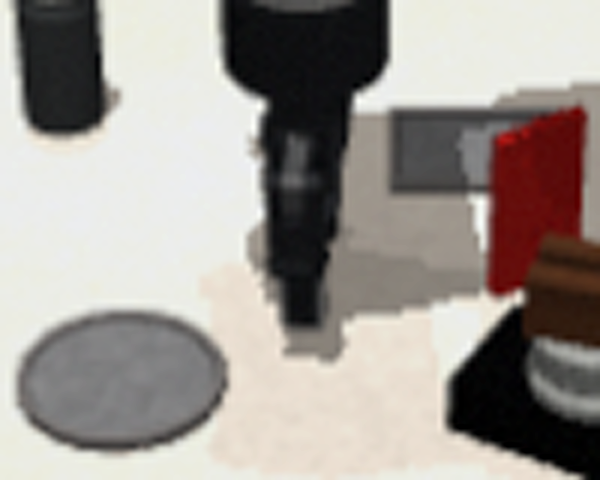

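The finger hangs just above the table (tip at crop (303,325), its shadow about 20 px lower) and there was no contact at TCP −0.032. I'll work out the tip height from this view.

```bash
python3 - <<'E'
from r import *
S=pickle.load(open("side8.pkl","rb")); x,y=.55,.15; u,v=proj(S,[[x,y,.03]])[0].astype(int)
C=cloud(S)
# depth at the finger's lower end, column through the finger
for r in range(v+4,v+22,1):
    print(r,C[r,u-1:u+3].mean(0).round(4),S["img"][r,u])
d=rays(S,[[u,v-40+325/6]])[0]; e=np.array(S["eye"])
for Y in(.182,.190,.1965): t=(Y-e[1])/d[1]; print(Y,e+d*t)
E
```

```text
221 [0.5441 0.2124 0.0625] [21 20 18]
222 [0.5442 0.2128 0.0595] [19 19 17]
223 [0.5443 0.2122 0.0557] [13 13 11]
224 [0.5462 0.1945 0.0392] [13 13 12]
225 [0.5463 0.1943 0.0356] [14 12 12]
226 [0.5462 0.1954 0.0331] [14 12 12]
227 [0.5464 0.1941 0.0287] [14 12 11]
228 [0.5465 0.1943 0.0254] [12 10 11]
229 [0.5467 0.1929 0.0209] [15 14 13]
230 [0.5203 0.4317 0.2015] [13 12 12]
231 [0.5467 0.1941 0.0149] [46 47 49]
232 [0.5473 0.1888 0.0073] [79 83 87]
233 [0.5479 0.1841 0.0001] [ 92  98 103]
234 [0.5475 0.1886 0.0001] [ 93  99 104]
235 [0.5469 0.1942 0.001 ] [ 92  98 104]
236 [ 0.5467  0.197  -0.0003] [130 139 146]
237 [0.5462 0.2027 0.0008] [161 172 180]
238 [0.5457 0.2078 0.0013] [161 172 181]
0.182 [0.5494 0.182  0.0049]
0.19 [0.5485 0.19   0.0111]
0.1965 [0.5478 0.1965 0.0161]
```

```bash
python3 - <<'E'
from r import *
x,y=.55,.15
move_l([x,y,-.034],vel=.25); dwell(.2)
z=settle(x,y,-.034,-.056,step=.0015,lim=5.); stat("touch"); lift(.1,.25)
E
```

```text
settle z -0.038500000000000006 df 6.19 side [-1.3563 -0.3293  6.5586]
touch t 43.84 tcp [ 0.5502  0.15   -0.0382] F [-1.3563 -0.3293  6.5586] w 0.064 grip 3.3
```

Contact at TCP −0.038 with the fingers at 64 mm. So the real tips sit 38 mm behind the TCP at that opening, which is about 33 mm at 36 mm by the pads' swing. I'll correct the heights and stop if a grip fails.

```bash
sed -i 's/    set_gripper(0); stat("grip"); lift/    set_gripper(0); stat("grip"); assert get_grip_force()>20\n    lift/' r.py; cat >> r.py <<'E'
def look(tag,what):
    c=pickle.load(open(f"top{tag}.pkl","rb")); C=cloud(c)
    for n,(x,y,r,z0,z1,z) in what.items():
        m=(np.hypot(C[...,0]-x,C[...,1]-y)<r)&(C[...,2]>z0)&(C[...,2]<z1)
        if m.sum()<5: print(n,"not found"); continue
        Q=onplane(c,np.argwhere(m)[:,::-1],z); print(n,"z",np.median(C[m][:,2]),rect(Q),Q.mean(0),m.sum())
E
python3 - <<'E'
from r import *
pick(.4150,.2441,-13.5,.035,.050,zhi=.17)
place(.4735,.0274,3.8,-.021,.047,zhi=.15,tag="9")
look("9",dict(holder=(.4735,.0274,.05,.025,.045,.034),collar=(.4147,.244,.05,.052,.07,.06)))
E
```

```text
down t 46.86 tcp [0.4153 0.2443 0.0355] F [0.4815 0.6596 0.0868] w 0.0503 grip 0.0
grip t 47.15 tcp [0.4154 0.2443 0.0358] F [-1.4783 -1.5473  9.7948] w 0.0348 grip 59.8
held t 47.7 tcp [0.4155 0.2443 0.0552] F [ 0.4144 -0.3068 -0.9261] w 0.0349 grip 59.8
settle z -0.021000000000000005 df 23.64 side [-3.8782  0.2858 22.8802]
at t 52.84 tcp [ 0.4736  0.0274 -0.0202] F [-3.8782  0.2858 22.8802] w 0.0348 grip 62.6
open t 53.37 tcp [ 0.4735  0.0274 -0.0211] F [ 0.0346 -0.4819  0.412 ] w 0.0471 grip 0.0
holder z 0.03353746229475374 [  0.4569   0.0251  34.3893  24.205  -89.9783] [0.4545 0.0287 0.034 ] 47
collar z 0.06031278685740227 [ 0.4124  0.2423 60.1324 59.4259 45.6019] [0.4133 0.2425 0.06  ] 265
```

Holder gripped and set down, top at 0.0335 (expected 0.034); I'll check its pose once the arm has moved away. Now the collar.

```bash
sed -i 's/z+.006/z+.004/g; s/step=.001,/step=.0007,/' r.py
python3 - <<'E'
from r import *
pick(.4129,.2424,-14,.0005,.076,zhi=.15)
place(.6274,.2258,-14,-.0255,.074,zhi=.12,tag="10")
look("10",dict(holder=(.4735,.0274,.05,.025,.045,.034),collar=(.6274,.2258,.05,.025,.045,.034),plinth=(.417,.243,.08,.02,.04,.03)))
E
```

```text
down t 57.44 tcp [0.4132 0.2426 0.001 ] F [-0.4613  0.4674  0.0269] w 0.0762 grip 0.0
grip t 57.74 tcp [0.4133 0.2425 0.0014] F [-2.0318 -0.9867 13.5886] w 0.0604 grip 61.8
held t 58.29 tcp [0.4134 0.2426 0.0207] F [ 0.2597 -0.5222 -3.073 ] w 0.0602 grip 65.1
settle z -0.024999999999999994 df 6.25 side [-2.3012  0.2076  5.0149]
at t 63.06 tcp [ 0.6275  0.2258 -0.0245] F [-2.3012  0.2076  5.0149] w 0.0604 grip 65.9
open t 63.6 tcp [ 0.6274  0.2258 -0.025 ] F [ 0.2968  0.1877 -0.9378] w 0.074 grip 0.0
holder z 0.034555768841462164 [ 0.4743  0.0273 54.4563 35.9722  4.2227] [0.4754 0.0267 0.034 ] 132
collar z 0.03384123663665073 [  0.6367   0.2267  57.699   25.5384 -76.5105] [0.6344 0.2295 0.034 ] 99
plinth not found
```

The holder is flat in its tray (0.4743, 0.0273, z 0.0346). The arm hides the plinth, so I'll move aside and look.

```bash
python3 - <<'E'
from r import *
move_ptp([.50,-.12,.2],q(-14)); shot("11")
look("11",dict(holder=(.4735,.0274,.05,.025,.045,.034),collar=(.6274,.2258,.05,.025,.045,.034),plinth=(.417,.243,.08,.02,.04,.03)))
T,S=[pickle.load(open(n+"11.pkl","rb")) for n in("top","side")]
print(rect(onplane(T,blob(T,(290,275,375,372),lambda im:im.max(2)<70),.015)))
C=cloud(S); m=(np.hypot(C[...,0]-.415,C[...,1]-.244)<.08)&(C[...,2]>.024)&(C[...,2]<.04); print("S",np.median(C[m][:,2]),rect(C[m]),m.sum())
cv2.imwrite("pics/p11.png",np.clip(cv2.resize(T["img"][120:290,150:390],(720,510),interpolation=cv2.INTER_CUBIC)*1.6,0,255).astype(np.uint8)); stat("t")
E
```

```text
holder z 0.03441327169492647 [ 0.4734  0.0274 56.2639 36.2255  4.2227] [0.4735 0.0278 0.034 ] 138
collar z 0.03395362487067699 [ 0.6282  0.2243 60.8345 56.1676  0.8115] [0.6271 0.2246 0.034 ] 238
plinth z 0.030331948400477815 [  0.4158   0.2422 109.3791  65.0051 -25.5467] [0.4167 0.243  0.03  ] 589
[  0.3971   0.201  159.44   108.7558  64.452 ]
S 0.031145942734564058 [  0.4166   0.2453 110.699   67.2592 -25.4779] 718
t t 66.33 tcp [ 0.5004 -0.1192  0.1997] F [ 0.0449  0.2925 -0.4031] w 0.0742 grip 0.0
```

View pics/p11.png

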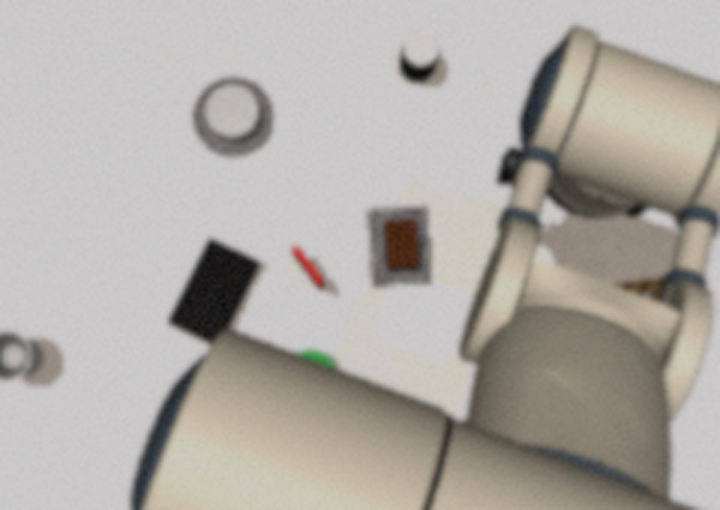

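The collar sits in the round tray at (233,110), the holder in the small tray at (403,245). The plinth stands alone at (217,290), and the red plate (310,267) and can (420,60) are undisturbed. Plinth: (0.4164, 0.2427), yaw −25.5°, top at 0.030, 109×65 mm, all as expected.

```bash
python3 - <<'E'
from r import *
pick(.4164,.2427,-25.5,-.030,.080,zhi=.13)
place(.5917,-.2261,20.6,-.0255,.078,zhi=.13,tag="12")
move_ptp([.42,.02,.25],q(0)); shot("13")
look("13",dict(plinth=(.5917,-.2261,.08,.025,.045,.034),collar=(.6274,.2258,.05,.025,.045,.034)))
import lean; lean.lean(13)
for n in("top","side"): cv2.imwrite(f"pics/{n}13.png",np.clip(cv2.resize(pickle.load(open(n+"13.pkl","rb"))["img"],(768,576),interpolation=cv2.INTER_CUBIC)*1.3,0,255).astype(np.uint8))
stat("t")
E
```

```text
down t 69.45 tcp [ 0.4167  0.2428 -0.0295] F [-0.6369  0.1496 -0.3602] w 0.0798 grip 0.0
grip t 69.77 tcp [ 0.4168  0.2429 -0.0292] F [-0.4413 -0.4289 11.3049] w 0.0634 grip 63.5
held t 70.32 tcp [ 0.417   0.2429 -0.0098] F [ 0.7459  0.15   -2.8686] w 0.0634 grip 66.1
settle z -0.025699999999999994 df 9.5 side [-2.5674  1.3594  6.8131]
at t 76.43 tcp [ 0.5917 -0.2261 -0.0252] F [-2.5674  1.3594  6.8131] w 0.063 grip 67.1
open t 77.23 tcp [ 0.5917 -0.2261 -0.0256] F [-0.4359 -0.1173  0.0641] w 0.0779 grip 0.0
plinth z 0.03418989389438076 [  0.5898  -0.2255 110.2949  66.8993  20.2808] [ 0.5897 -0.226   0.034 ] 589
collar z 0.03394034279103675 [ 0.6282  0.2243 60.8345 56.1676  0.8115] [0.6271 0.2245 0.034 ] 238
S face y'@80 4.634675229128211 yaw deg 0.3180824994652126 lean deg 1.4821351103082878 resid mm 2.951079458336507 83
T top edge: centre [-0.6983  0.3763 98.    ] y' range -4.524033794760838 5.783920428983704 z med 0.09782232220680931 yaw 0.3967927096044009 45
t t 79.84 tcp [0.4206 0.0194 0.2496] F [-0.1651  0.2755  0.0933] w 0.0781 grip 0.0
```

View pics/side13.png

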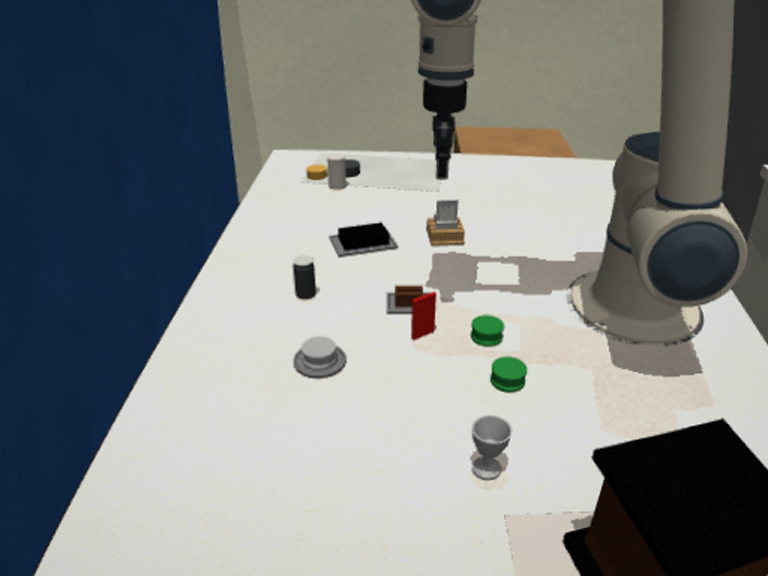

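All four pieces are in place: plaque in the rack (447,213), holder (408,296), collar (319,352) and plinth (363,237). Heights match "home" (plaque top 0.098, the others 0.034), and the can, cup, red plate and green collars stand where they were. Handing in.

```bash
python3 -c "
from bench import *
print(get_time()); print(close_job())"
```

```text
79.8417
the job is handed in; nothing more can be done
None
```

The trophy is apart and the job is handed in at 79.8 s: the plaque stands in the middle rack slot and the holder, collar and plinth lie flat in their trays, done in the order asked; one early grab at the holder closed on air because the fingertips sit about 32 mm behind the reported TCP, which I calibrated by a light touch on the table.

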